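# Sort spring plungers by push resistance

### The arm

A 7-joint arm with a two-finger parallel gripper is mounted at the origin on the work surface. World frame = base frame: x ahead of the robot, y to its left, z up, the work surface at z = 0. Lengths are in m, angles in rad, forces in N, time in s.
With the tool pointing down it reaches from about 0.4 to 0.85 m from the base axis. Payload 10.4 kg.
Tool frame: the origin (TCP) lies at the very end of the fingers, on their centre line; the grasp point (between the pads) lies 19 mm behind it (grasp_offset is the distance from the TCP to the grasp point, in m); z points along the fingers, y is the line along which they close (so a half turn about z gives the same grasp; the last joint's range is limited). The gripper opens to 85 mm and grips with 20 to 120 N. Pads are 22 mm wide; open, the fingers measure 114 mm over their backs; the gripper's body (76 mm by 85 mm) begins 54 mm behind the grasp point. The pads swing forward as they close: fully open they stand 13 mm farther back than shut.
Start: joints at [-1.271, 0.332, -0.065, 1.46, 0.022, 1.35, -0.088], TCP at [0.198, 0.593, 0.231] pointing down, gripper open.
Joint ranges: [-2.6, 2.6], [-0.5, 2.12], [-1.47, 1.34], [0.16, 2.42], [-1.27, 4.41], [0.06, 2.06], [-2.6, 2.6]. Speed limits (rad/s): [2.22, 2.22, 2.79, 2.79, 3.14, 3.14, 3.14].

### API

Orientations are given as a unit quaternion [x, y, z, w].
In Python, from workcell import * gives the robot as it stands.
- The arm moves only by the tool jog_arm, never from a script. Its argument "plan" is a list of rows, each a list of 3 entries, a list of its own where there are three numbers: the turn, a rotation vector about the tool's x, y, z in rad, then the shift along the tool's x, y, z in m, then the finger opening in m, from 0 to 0.0854. A call has 1 to 8 rows; each row is the pose to reach, as a shift and turn from the pose commanded when the call began, along the tool's axes at that moment; what a row does not reach only later rows make up. A row lasts 1/12 s, in which the tool goes at most 41.7 mm and 7.16 degrees, less where a joint would pass 70% of its speed; a pose out of reach is approached as far as the arm can. A call with a gripper value outside its range is refused whole. The fingers move at their own pace and stop on an object; "force" is the grip in N (left out, the last holds). Time passes only in rows, so rows that repeat a pose let the fingers close. It gives the time, the measured TCP pose, the force, the opening and the grip force at its end, in the units of the state.
- get_obs(): the state, without advancing time (a new reading comes with each control period).
- camera(name): name is "scene" or "top" or "wrist"; returns a dict with "img" (400x640x3 uint8, red, green, blue), "mtx" (3x3 intrinsics, pixels), "k1" (the pictures are not rectified: a ray, as slopes to the right and down, at radius r is drawn at 1 + k1 r^2 times it, then the intrinsics apply), "extrinsics" (4x4, takes a point from camera to world coordinates). Camera axes: x right, y down, z forward; pixel columns grow to the right and rows downward; lengths in m; the calibration is good to about 2 mm. A picture is of the moment at which its call begins. There is no depth.
- hand_in(): hands the job in; it is judged then, once.
The state is a dict: "clock": time; "joint_pos": joint angles; "joint_velocities": joint speeds; "tau": joint torques, N m; "position": TCP position; "ee_rot": TCP orientation; "ft_force": force on the tool from outside, world axes, zero at the start; "torque": the same for the moment, N m; "grip_width": opening from 0.0 (shut) to 1.0 (fully open); "grasp_force": force on a finger pad.
Only numpy, scipy, OpenCV 4.12 (cv2) and the standard library are available. Lean on these libraries where they do the work, as an engineer would, in place of code of your own. Each camera call takes 0.05 s, during which the arm holds its last target. There are 200 camera calls.

### The job

Three identical-looking spring plungers stand in the lanes of the sorting tray, and only pressing on their caps tells the stiff from the weak. Feel them with a gentle press, then slide each along its lane, upright and without lifting it, until it is wholly inside a bin at the tray's end: stiff ones in the bin beside the three brass standoffs, weak ones in the bin beside the black rubber foot pad. Leave the amber fuse jar and the white trackball where they are.

Things in the scene. Friction and masses are not known exactly. Their poses are not given: they have to be found in the camera images.
- tray: Fixed wooden tray 178 (x) by 356 (y) mm, origin centre of underside, z up. Floor 4 mm above the cart. Three lanes run along y at tray x = -56, 0, 56 mm, 46 mm wide between rails with tops at 12 mm. At each end a metal-floored bin, level with the lanes and open to them, from |y| = 82 mm to the end wall at 172 mm; its outer walls rise 26 mm. The bins look alike; what is fixed outside differs.
- lane1 (a point): Fixed point on the lane at tray x = -56 mm, 52 mm above the cart: at the start the cap top centre of the plunger in this lane (to 5 mm along, 2 mm across). It does not follow the plunger. Plunger: loose upright steel cylinder 34 mm in diameter, 28 mm high, 0.17 kg; above it on a 10 mm stem a black cap 22 mm in diameter, 6 mm thick, top 48 mm above the lane floor.
- lane2 (a point): The same for the lane at tray x = 0. All plungers look alike, caps press straight down by up to 12 mm and spring back. A weak one gives way at 1.5 N and takes 2.5 N fully down; a stiff one gives way at 9 N and takes 13 N fully down. Both kinds are present; any lane may hold either. Pressing or striking a cap with over 40 N damages it.
- lane3 (a point): The same for the lane at tray x = +56 mm.
- standoffs: Three brass standoff pillars, 10 mm thick, 41 mm high, in a row along the tray's x on a 90 by 20 by 3 mm steel strip fixed to the cart 200 mm from the tray centre along the tray's y, outside either end wall: marks the bin for stiff plungers. Origin centre of underside, axes parallel to the tray's.
- foot_pad: Black round rubber foot pad, 40 mm in diameter and 9 mm high, fixed to the cart 200 mm from the tray centre along the tray's y, outside the other end wall: it marks the bin for weak plungers. Origin at the centre of its underside, axes parallel to the tray's.
- fuse_jar: Bystander: loose squat amber glass jar, 60 mm in diameter, 62 mm high, standing 150 to 180 mm from the tray's centre line on the tray's +x side. Origin at the centre of its underside.
- trackball: Bystander: loose white plastic trackball, 56 mm ball in a black round base 66 mm in diameter, 58 mm high overall, on the tray's +x side like the jar. Origin at the centre of its underside.
Not all that is in view belongs to the job. Several things have the shape of the foot_pad; the one meant has the colours described above.

How it is judged:
By the outcome, as a careful person would: the job done as asked, in the order asked, and still so for the second after the job is handed in, with the robot touching nothing.
It also fails if it takes over 54 s, if anything falls off the work surface, if the arm or the gripper's body presses on something with over 40 N, if the wrist force passes 120 N, or if a joint passes its speed limit or range.

## Working session

There is one attempt and no reset: what is moved stays moved. The work goes in short steps, Python scripts to look and compute and a tool call to move; the robot and the scene stay as the last step left them, time stands still between calls to the robot, and variables do not carry over. Pictures are saved under pics/ and viewed, at most 10 in all, crops included, and the job is handed in when it is done.

Besides the shell and the picture viewer there is one more tool, called after ">>>" in YAML: its name, and indented under it one key for each argument. jog_arm: Moves the arm, as the interface text tells. Its arguments: {"type":"object","properties":{"plan":{"type":"array"},"force":{"type":"number"}},"required":["plan"]}

```bash
ls; mkdir -p pics; cat > h.py <<'E'
from workcell import *
import numpy as np, cv2
from scipy.spatial.transform import Rotation as R
def ray(c,uv):
    k=c["k1"]; M=np.array(c["mtx"],float)
    p=np.array([[(uv[0]-M[0,2])/M[0,0],(uv[1]-M[1,2])/M[1,1]]])[0]
    s=p.copy()
    for _ in range(30): s=p/(1+k*(s@s))
    E=np.array(c["extrinsics"]); d=E[:3,:3]@np.array([s[0],s[1],1.])
    return E[:3,3],d
def onz(c,uv,z):
    o,d=ray(c,uv); return o+d*(z-o[2])/d[2]
def proj(c,P):
    E=np.array(c["extrinsics"]); q=E[:3,:3].T@(np.array(P)-E[:3,3]); s=q[:2]/q[2]; s=s*(1+c["k1"]*(s@s)); M=np.array(c["mtx"]); return s*[M[0,0],M[1,1]]+M[:2,2]
E
python3 - <<'E'
from h import *
import pickle
D={}
for n in("top","scene"):
    D[n]=camera(n); cv2.imwrite(f"pics/{n}0.png",D[n]["img"][:,:,::-1]); print(n,D[n]["extrinsics"],D[n]["mtx"],D[n]["k1"])
pickle.dump(D,open("d0.pkl","wb"))
print(get_obs())
E
```

```text
pics
top [[-0.00185618 -0.99693543  0.07820674  0.59157241]
 [-0.99995209  0.00109873 -0.00972706  0.04107137]
 [ 0.00961132 -0.07822104 -0.99688971  0.84847635]
 [ 0.          0.          0.          1.        ]] [[441.90073462   0.         322.06158326]
 [  0.         441.90073462 202.65261836]
 [  0.           0.           1.        ]] -0.0711469819617023
scene [[-0.70029003  0.56825062 -0.43207071  1.04477195]
 [ 0.71364889  0.54262187 -0.44302005  0.44569147]
 [-0.0172954  -0.61858931 -0.78552411  0.78505288]
 [ 0.          0.          0.          1.        ]] [[473.10847681   0.         322.940715  ]
 [  0.         473.10847681 204.82291134]
 [  0.           0.           1.        ]] 0.03632721471758245
{'clock': 0.1, 'joint_pos': array([-1.27060664,  0.33280569, -0.06472474,  1.46084008,  0.02159473,
        1.34988949, -0.08850629]), 'joint_velocities': array([ 1.98732533e-03, -8.73791250e-04,  7.10959845e-05, -3.94995829e-04,
       -1.48653516e-03, -1.82291586e-03,  1.47355757e-03]), 'tau': array([ 2.02559168e-03, -6.26738548e+01,  4.93775611e-02, -3.92427886e+01,
        1.62091322e-02,  6.85743667e-03,  4.43399779e-05]), 'position': array([0.19814156, 0.59241705, 0.23060565]), 'ee_rot': array([ 1.60677877e-01,  9.87006703e-01, -6.18607593e-04, -7.93303498e-05]), 'ft_force': array([ 0.11528546,  0.00499596, -0.20084857]), 'torque': array([-0.02257145, -0.01875134, -0.00875702]), 'grasp_force': 0.0, 'grip_width': 1.0002766862132886}
```

View pics/top0.png

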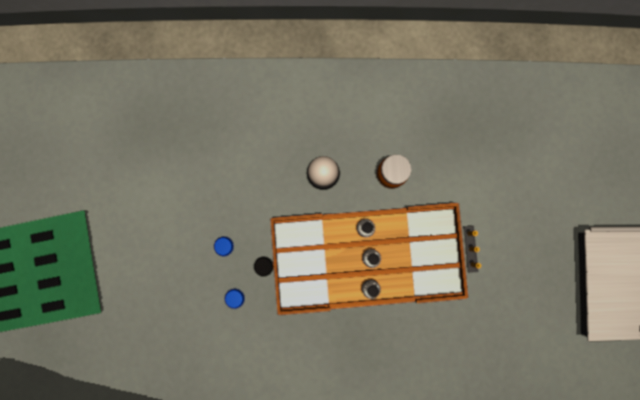

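View pics/scene0.png

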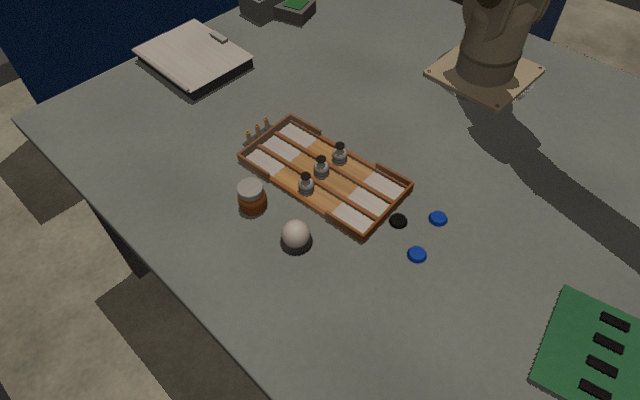

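Top view: the tray is centred near (370,258). Caps are at about (367,227), (372,258) and (372,289). The standoffs are at the right end (475,250) and the foot pad at the left end (263,266). The jar (395,170) and trackball (323,172) are on the far side, which is tray +x and about world +x.

Candidates for the foot pad: the black disc at (263,266) and the blue discs at (223,246) and (234,298). I choose the black one. I'll measure next and check with one crop.

```bash
python3 - <<'E'
from h import *
import pickle
D=pickle.load(open("d0.pkl","rb")); c=D["top"]; im=c["img"]; hsv=cv2.cvtColor(im,cv2.COLOR_RGB2HSV)
def blobs(m,lo,hi):
    n,l,s,ce=cv2.connectedComponentsWithStats(m.astype(np.uint8)); return [(ce[i],s[i]) for i in range(1,n) if lo<s[i,4]<hi]
# tray: saturated wood + white floors -> outer contour
wood=(hsv[:,:,1]>120)&(hsv[:,:,0]<22)&(hsv[:,:,2]>60); wood[:198]=0; wood[:,:265]=0; wood[:,467:]=0; 
m=cv2.morphologyEx(wood.astype(np.uint8),cv2.MORPH_CLOSE,np.ones((3,3)))
cs,_=cv2.findContours(m,cv2.RETR_EXTERNAL,cv2.CHAIN_APPROX_NONE); cc=max(cs,key=cv2.contourArea)
rect=cv2.minAreaRect(cc); print(rect)
for p in cv2.boxPoints(rect): print(p,onz(c,p,.020)[:2].round(4))
hull=cv2.convexHull(cc); pts=np.array([onz(c,p[0],.020)[:2] for p in cc],np.float32)
r=cv2.minAreaRect(pts*1000); print("tray",r)
g=im.max(2)
dark=(g<45); dark[:205]=0; dark[315:]=0
for ce,s in blobs(dark[:, :],15,900):
    if 240<ce[0]<470: print("dark",ce.round(1),s, onz(c,ce,.052)[:2].round(4),onz(c,ce,.009)[:2].round(4))
brass=(hsv[:,:,1]>110)&(hsv[:,:,0]<30)&(hsv[:,:,2]>60); brass[:,:468]=0;brass[:,:][:200]=0;brass[300:]=0;brass[:,490:]=0
for ce,s in blobs(brass,3,200): print("brass",ce.round(1),s[4],onz(c,ce,.03)[:2].round(4))
cs=D["scene"]; print("jar/ball", onz(c,(396,170),.06)[:2],onz(c,(323,172),.035)[:2])
v=np.hstack([cv2.resize(im[190:325,245:490],None,fx=3,fy=3,interpolation=cv2.INTER_CUBIC)])
cv2.imwrite("pics/crop.png",v[:,:,::-1])
# scene caps
a=cs["img"]; dk=(a.max(2)<40); 
for ce,s in blobs(dk[130:240,285:420],8,400): print("scene dark",(ce+[285,130]).round(1),s[4],onz(cs,ce+[285,130],.05)[:2].round(4),onz(cs,ce+[285,130],.008)[:2].round(4))
E
```

```text
((368.1689758300781, 258.027587890625), (98.24281311035156, 191.50289916992188), 85.2363510131836)
[268.66898 217.02762] [0.6296 0.1332]
[459.51035 201.12411] [ 0.6592 -0.2282]
[467.66898 299.02756] [ 0.4749 -0.2398]
[276.8276  314.93106] [0.4481 0.1171]
tray ((553.15283203125, -53.98811340332031), (182.26629638671875, 359.16107177734375), 4.51540994644165)
dark [367.1 226.9] [363 223  10   9  69] [ 0.61   -0.0479] [ 0.611  -0.0527]
dark [458.7 251. ] [458 241   3  21  21] [ 0.5659 -0.2141] [ 0.5645 -0.2278]
dark [373.1 258.2] [369 254   9   9  63] [ 0.5538 -0.0582] [ 0.5518 -0.0636]
dark [263.2 265.9] [254 257  19  19 273] [0.5405 0.139 ] [0.5378 0.1443]
dark [372.7 290.3] [368 286  10  10  70] [ 0.4966 -0.057 ] [ 0.4915 -0.0623]
brass [474.4 233. ] 36 [ 0.5985 -0.2519]
brass [475.9 249.1] 36 [ 0.5686 -0.2539]
brass [477.6 265.3] 36 [ 0.5383 -0.2565]
jar/ball [ 0.71248487 -0.10038701] [0.71249694 0.03128486]
scene dark [339.4 145.6] 33 [ 0.4977 -0.0586] [ 0.4664 -0.0874]
scene dark [320.5 158.9] 37 [ 0.5547 -0.0603] [ 0.5267 -0.0892]
scene dark [305.1 175.5] 35 [ 0.6107 -0.0502] [ 0.5859 -0.0785]
scene dark [397.7 220.9] 211 [0.5693 0.1623] [0.5422 0.1461]
```

View pics/crop.png

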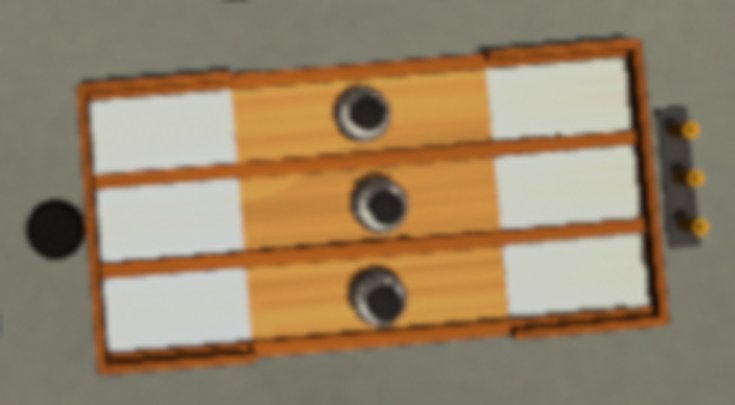

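The crop confirms it: the black pad is at the left end, the standoffs at the right, and there's one plunger per lane. The pad and standoff centres are 399.7 mm apart (400 expected), which gives a tray centre of (0.553,-0.0544) and a yaw of 4.4°. The cap positions from the two views agree to within 2 mm. Now I'll move over lane 1 with the fingers shut.

>>> jog_arm:
  plan:
    - [[0, 0, -0.4], [-0.49, -0.522, 0.1], 0]
    - [[0, 0, -0.4], [-0.49, -0.522, 0.1], 0]
    - [[0, 0, -0.4], [-0.49, -0.522, 0.1], 0]
    - [[0, 0, -0.4], [-0.49, -0.522, 0.1], 0]
    - [[0, 0, -0.4], [-0.49, -0.522, 0.1], 0]
    - [[0, 0, -0.4], [-0.49, -0.522, 0.1], 0]
    - [[0, 0, -0.4], [-0.49, -0.522, 0.1], 0]
    - [[0, 0, -0.4], [-0.49, -0.522, 0.1], 0]
  force: 20

```text
clock: 0.77
position: [0.3365, 0.2907, 0.1848]
ee_rot: [-0.039, 0.999, 0.0, -0.0]
ft_force: [1.7, 0.1, 0.0]
grip_width: -0.002
grasp_force: 0.0
```

```bash
cat > rel.py <<'E'
# usage: rel.py tray_x tray_y z  (mm) -> turn+shift from measured pose, in tool axes
import sys; from h import *
C=np.array([.553,-.0544]); a=np.deg2rad(4.4)
ux=np.array([np.cos(a),np.sin(a)]); uy=np.array([-ux[1],ux[0]])
o=get_obs(); Rt=R.from_quat(o["ee_rot"]).as_matrix(); p=o["position"]
d=p[:2]-C; print("t",o["clock"],"p",p.round(4),"tray mm",(1e3*np.array([d@ux,d@uy,p[2]])).round(1),"F",np.round(o["ft_force"],2),"w",round(o["grip_width"],3))
W=np.array([[-ux[0],uy[0],0],[-ux[1],uy[1],0],[0,0,-1]])
t=np.array(sys.argv[1:4],float)/1e3
tp=np.r_[C+t[0]*ux+t[1]*uy,t[2]]
print("turn",R.from_matrix(Rt.T@W).as_rotvec().round(4),"shift",(Rt.T@(tp-p)).round(4))
E
python3 rel.py -56 0 80
```

```text
t 0.7667 p [0.3365 0.2907 0.1848] tray mm [-189.4  360.7  184.8] F [1.69 0.08 0.02] w -0.002
turn [ 0.0002 -0.0002  0.0004] shift [-0.1333 -0.3608  0.1047]
```

>>> jog_arm:
  plan:
    - [[0, 0, 0], [-0.133, -0.361, 0.08], 0]
    - [[0, 0, 0], [-0.133, -0.361, 0.08], 0]
    - [[0, 0, 0], [-0.133, -0.361, 0.08], 0]
    - [[0, 0, 0], [-0.133, -0.361, 0.08], 0]
    - [[0, 0, 0], [-0.133, -0.361, 0.08], 0]
    - [[0, 0, 0], [-0.133, -0.361, 0.08], 0]
    - [[0, 0, 0], [-0.133, -0.361, 0.08], 0]
    - [[0, 0, 0], [-0.133, -0.361, 0.08], 0]

```text
clock: 1.43
position: [0.4726, -0.0058, 0.117]
ee_rot: [-0.039, 0.999, 0.0, 0.0]
ft_force: [0.6, 1.6, 0.7]
grip_width: -0.002
grasp_force: 0.0
```

```bash
python3 rel.py -56 1 60
```

```text
t 1.4333 p [ 0.4726 -0.0058  0.117 ] tray mm [-76.5  54.6 117. ] F [0.62 1.62 0.74] w -0.002
turn [0.0001 0.0005 0.0006] shift [-0.0204 -0.0536  0.057 ]
```

>>> jog_arm:
  plan:
    - [[0, 0, 0], [-0.02, -0.054, 0.035], 0]
    - [[0, 0, 0], [-0.02, -0.054, 0.035], 0]
    - [[0, 0, 0], [-0.02, -0.054, 0.05], 0]
    - [[0, 0, 0], [-0.02, -0.054, 0.05], 0]
    - [[0, 0, 0], [-0.02, -0.054, 0.05], 0]
    - [[0, 0, 0], [-0.02, -0.054, 0.05], 0]

```text
clock: 1.93
position: [0.4965, -0.0552, 0.0679]
ee_rot: [-0.039, 0.999, 0.0, 0.0]
ft_force: [0.1, 0.3, 0.6]
grip_width: 0.002
grasp_force: 0.0
```

```bash
python3 rel.py -56 1 47; python3 - <<'E'
from h import *
c=camera("wrist"); cv2.imwrite("pics/w1.png",c["img"][:,:,::-1])
for P in ([.4972,-.0578,.052],[.4972,-.0578,.067]): print(proj(c,P))
E
```

```text
t 1.9333 p [ 0.4965 -0.0552  0.0679] tray mm [-56.4   3.5  67.9] F [0.12 0.35 0.59] w 0.002
turn [0.0004 0.0003 0.0016] shift [-0.0004 -0.0025  0.0209]
[318.10054641 245.9333316 ]
[317.57543809 259.20134039]
```

View pics/w1.png

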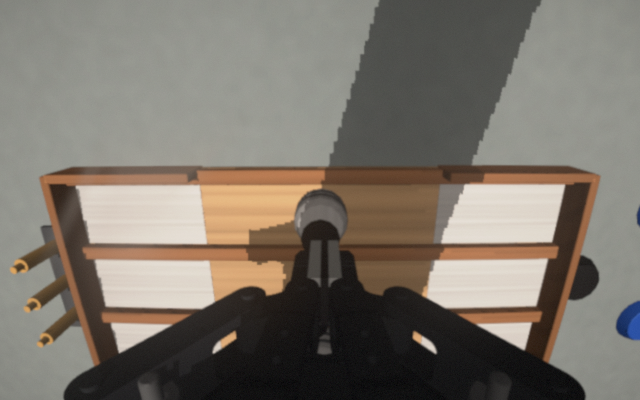

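The wrist view shows the lane 1 cap at about (320,230), directly under the shut fingers at (325,245), so it's aligned. Now a gentle press.

>>> jog_arm:
  plan:
    - [[0, 0, 0], [0, -0.002, 0.012], 0]
    - [[0, 0, 0], [0, -0.002, 0.014], 0]
    - [[0, 0, 0], [0, -0.002, 0.016], 0]
    - [[0, 0, 0], [0, -0.002, 0.018], 0]
    - [[0, 0, 0], [0, -0.002, 0.02], 0]
    - [[0, 0, 0], [0, -0.002, 0.021], 0]
    - [[0, 0, 0], [0, -0.002, 0.021], 0]
    - [[0, 0, 0], [0, -0.002, 0.021], 0]

```text
clock: 2.65
position: [0.497, -0.0575, 0.0477]
ee_rot: [-0.039, 0.999, 0.0, 0.0]
ft_force: [-3.9, 1.5, 10.1]
grip_width: -0.0
grasp_force: 5.2
```

```bash
python3 rel.py -56 1 47
```

```text
t 2.65 p [ 0.497  -0.0575  0.0477] tray mm [-56.1   1.2  47.7] F [-3.91  1.47 10.12] w -0.0
turn [0.0009 0.001  0.0009] shift [-0.0001 -0.0002  0.0007]
```

Lane 1 gave 10.1 N at 4 mm, so it's stiff. On to lane 2.

>>> jog_arm:
  plan:
    - [[0, 0, 0], [0, 0, -0.02], 0]
    - [[0, 0, 0], [-0.01, -0.002, -0.025], 0]
    - [[0, 0, 0], [-0.045, -0.006, -0.025], 0]
    - [[0, 0, 0], [-0.056, -0.006, -0.02], 0]
    - [[0, 0, 0], [-0.056, -0.006, -0.015], 0]
    - [[0, 0, 0], [-0.056, -0.006, -0.01], 0]
    - [[0, 0, 0], [-0.056, -0.006, -0.007], 0]
    - [[0, 0, 0], [-0.056, -0.006, -0.006], 0]

```text
clock: 3.32
position: [0.5517, -0.0597, 0.0518]
ee_rot: [-0.039, 0.999, 0.0, -0.001]
ft_force: [-0.7, 0.6, 1.4]
grip_width: -0.002
grasp_force: 0.7
```

```bash
python3 rel.py 0.5 -5 47
```

```text
t 3.3167 p [ 0.5517 -0.0597  0.0518] tray mm [-1.7 -5.2 51.8] F [-0.68  0.57  1.36] w -0.002
turn [ 0.0004 -0.0012  0.0003] shift [-0.0022  0.0002  0.0048]
```

>>> jog_arm:
  plan:
    - [[0, 0, 0], [-0.001, 0, 0.001], 0]
    - [[0, 0, 0], [-0.001, 0, 0.003], 0]
    - [[0, 0, 0], [-0.001, 0, 0.005], 0]
    - [[0, 0, 0], [-0.001, 0, 0.006], 0]
    - [[0, 0, 0], [-0.001, 0, 0.006], 0]
    - [[0, 0, 0], [-0.001, 0, 0.006], 0]

```text
clock: 3.82
position: [0.5537, -0.0597, 0.0463]
ee_rot: [-0.039, 0.999, 0.0, -0.0]
ft_force: [-1.8, -0.0, 3.3]
grip_width: -0.004
grasp_force: 0.9
```

```bash
python3 rel.py 57 1 47
```

```text
t 3.8167 p [ 0.5537 -0.0597  0.0463] tray mm [ 0.3 -5.3 46.3] F [-1.85 -0.04  3.26] w -0.004
turn [ 0.0001 -0.0002  0.0004] shift [-0.0567  0.0063 -0.0007]
```

Lane 2 gave about 3 N at 6 mm, so it's weak. On to lane 3.

>>> jog_arm:
  plan:
    - [[0, 0, 0], [0, 0, -0.02], 0]
    - [[0, 0, 0], [-0.01, 0.002, -0.025], 0]
    - [[0, 0, 0], [-0.045, 0.006, -0.025], 0]
    - [[0, 0, 0], [-0.057, 0.006, -0.02], 0]
    - [[0, 0, 0], [-0.057, 0.006, -0.015], 0]
    - [[0, 0, 0], [-0.057, 0.006, -0.01], 0]
    - [[0, 0, 0], [-0.057, 0.006, -0.008], 0]
    - [[0, 0, 0], [-0.057, 0.006, -0.007], 0]

```text
clock: 4.48
position: [0.6092, -0.0497, 0.0527]
ee_rot: [-0.038, 0.999, 0.0, -0.001]
ft_force: [-0.1, -0.5, -0.2]
grip_width: -0.001
grasp_force: 0.0
```

>>> jog_arm:
  plan:
    - [[0, 0, 0], [0, 0, 0.001], 0]
    - [[0, 0, 0], [0, 0, 0.003], 0]
    - [[0, 0, 0], [0, 0, 0.005], 0]
    - [[0, 0, 0], [0, 0, 0.006], 0]
    - [[0, 0, 0], [0, 0, 0.006], 0]
    - [[0, 0, 0], [0, 0, 0.006], 0]

```text
clock: 4.98
position: [0.6101, -0.0494, 0.0474]
ee_rot: [-0.039, 0.999, 0.0, -0.0]
ft_force: [-1.4, 0.2, 1.2]
grip_width: 0.001
grasp_force: 0.9
```

```bash
python3 rel.py 56 1 90
```

```text
t 4.9833 p [ 0.6101 -0.0494  0.0474] tray mm [57.4  0.6 47.4] F [-1.42  0.24  1.17] w 0.001
turn [ 0.     -0.      0.0003] shift [ 0.0014  0.0004 -0.0426]
```

Lane 3 gave 1.2 N at 4.6 mm, so it's weak. The plan is lane 1 to the standoffs bin (-y), and lanes 2 and 3 to the pad bin (+y). I'll start with lane 3: rise, open, and straddle it along the lane.

>>> jog_arm:
  plan:
    - [[0, 0, 0], [0.001, 0, -0.03], 0]
    - [[0, 0, 0], [0.001, 0, -0.05], 0]
    - [[0, 0, 0], [0.001, 0, -0.05], 0.065]
    - [[0, 0, 0], [0.001, 0, -0.05], 0.065]
    - [[0, 0, 0], [0.001, 0, -0.05], 0.065]
    - [[0, 0, 0], [0.001, 0, -0.05], 0.065]
    - [[0, 0, 0], [0.001, 0, -0.05], 0.065]
    - [[0, 0, 0], [0.001, 0, -0.05], 0.065]
  force: 20

```text
clock: 5.65
position: [0.6088, -0.0493, 0.0965]
ee_rot: [-0.039, 0.999, -0.0, -0.001]
ft_force: [0.1, 0.2, -0.1]
grip_width: 0.761
grasp_force: 0.0
```

```bash
python3 rel.py 56 1 12;python3 - <<'E'
from h import *
c=camera("wrist"); cv2.imwrite("pics/w2.png",c["img"][:,:,::-1])
E
```

```text
t 5.65 p [ 0.6088 -0.0493  0.0965] tray mm [56.   0.8 96.5] F [ 0.06  0.2  -0.09] w 0.761
turn [ 0.     -0.0012  0.0005] shift [-0.0001  0.0002  0.0845]
```

View pics/w2.png

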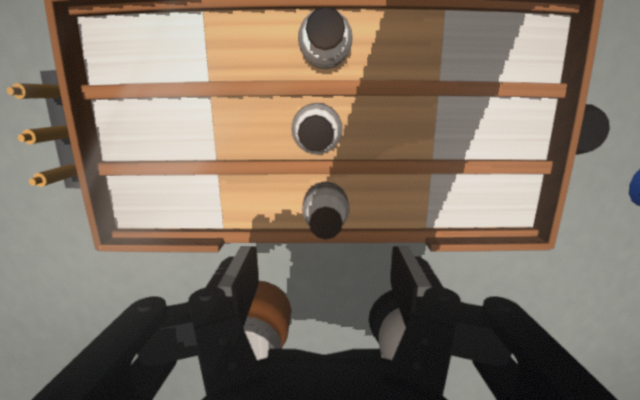

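The cap at (326,222) is centred between the fingers (x about 245 and 405), and the other two plungers still stand in their lanes. Descending now.

>>> jog_arm:
  plan:
    - [[0, 0, 0], [0, 0, 0.025], 0.065]
    - [[0, 0, 0], [0, 0, 0.05], 0.065]
    - [[0, 0, 0], [0, 0, 0.07], 0.065]
    - [[0, 0, 0], [0, 0, 0.08], 0.065]
    - [[0, 0, 0], [0, 0, 0.083], 0.05]
    - [[0, 0, 0], [0, 0, 0.083], 0.042]
    - [[0, 0, 0], [0, 0, 0.083], 0.042]
    - [[0, 0, 0], [0, 0, 0.083], 0.042]

```text
clock: 6.37
position: [0.6101, -0.0495, 0.0157]
ee_rot: [-0.039, 0.999, 0.0, 0.001]
ft_force: [-0.1, -0.1, 0.3]
grip_width: 0.496
grasp_force: 0.0
```

```bash
python3 rel.py 56 128 12
```

```text
t 6.3667 p [ 0.6101 -0.0495  0.0157] tray mm [57.4  0.5 15.7] F [-0.11 -0.08  0.33] w 0.496
turn [0.     0.0021 0.0003] shift [0.0013 0.1275 0.0037]
```

>>> jog_arm:
  plan:
    - [[0, 0, 0], [0, 0.008, 0], 0.042]
    - [[0, 0, 0], [0, 0.02, 0], 0.042]
    - [[0, 0, 0], [0, 0.034, 0], 0.042]
    - [[0, 0, 0], [0, 0.048, 0], 0.042]
    - [[0, 0, 0], [0, 0.062, 0], 0.042]
    - [[0, 0, 0], [0, 0.076, 0], 0.042]
    - [[0, 0, 0], [0, 0.09, 0], 0.042]
    - [[0, 0, 0], [0, 0.1, 0], 0.042]

```text
clock: 7.03
position: [0.6012, 0.053, 0.0143]
ee_rot: [-0.039, 0.999, 0.0, -0.0]
ft_force: [0.1, -2.1, 0.8]
grip_width: 0.493
grasp_force: 0.8
```

>>> jog_arm:
  plan:
    - [[0, 0, 0], [0.001, 0.008, 0], 0.042]
    - [[0, 0, 0], [0.001, 0.016, 0], 0.042]
    - [[0, 0, 0], [0.001, 0.022, 0], 0.042]
    - [[0, 0, 0], [0.001, 0.026, 0], 0.042]
    - [[0, 0, 0], [0.001, 0.027, 0], 0.042]
    - [[0, 0, 0], [0.001, 0.027, 0], 0.042]

```text
clock: 7.53
position: [0.5983, 0.0773, 0.0142]
ee_rot: [-0.039, 0.999, 0.0, -0.0]
ft_force: [-0.1, -0.1, 0.4]
grip_width: 0.491
grasp_force: 0.0
```

```bash
python3 rel.py 56 128 12;python3 - <<'E'
from h import *
c=camera("scene"); cv2.imwrite("pics/s2.png",cv2.resize(c["img"][80:260,200:440],None,fx=3,fy=3)[:,:,::-1])
E
```

```text
t 7.5333 p [0.5983 0.0773 0.0142] tray mm [ 55.3 127.9  14.2] F [-0.11 -0.1   0.44] w 0.491
turn [ 0.0002 -0.0002  0.0005] shift [-0.0007  0.0001  0.0022]
```

View pics/s2.png

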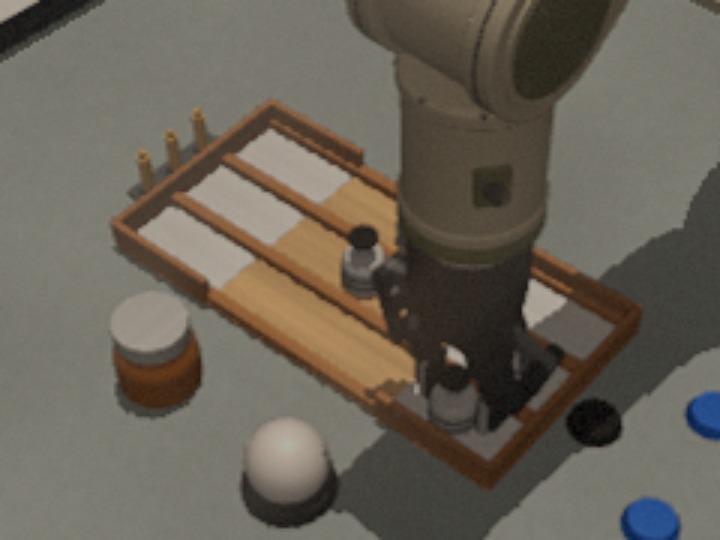

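Lane 3's plunger stands upright in the pad-side bin, at about (455,395) in the crop. The jar, trackball and other plungers haven't moved. I'll centre, rise, and go to lane 2.

>>> jog_arm:
  plan:
    - [[0, 0, 0], [0, -0.004, 0], 0.042]
    - [[0, 0, 0], [0, -0.004, 0], 0.042]
    - [[0, 0, 0], [0, -0.004, -0.02], 0.042]
    - [[0, 0, 0], [0, -0.004, -0.05], 0.042]
    - [[0, 0, 0], [0, -0.004, -0.085], 0.05]
    - [[0, 0, 0], [0.02, -0.03, -0.085], 0.065]
    - [[0, 0, 0], [0.04, -0.07, -0.085], 0.065]
    - [[0, 0, 0], [0.055, -0.11, -0.085], 0.065]

```text
clock: 8.25
position: [0.5525, -0.0332, 0.0998]
ee_rot: [-0.04, 0.999, 0.0, 0.0]
ft_force: [0.7, -1.8, -0.2]
grip_width: 0.76
grasp_force: 0.0
```

>>> jog_arm:
  plan:
    - [[0, 0, 0], [0, -0.022, 0], 0.065]
    - [[0, 0, 0], [0, -0.022, 0], 0.065]
    - [[0, 0, 0], [0, -0.022, 0], 0.065]
    - [[0, 0, 0], [0, -0.022, 0], 0.065]

```text
clock: 8.58
position: [0.555, -0.0543, 0.0993]
ee_rot: [-0.039, 0.999, 0.0, 0.0]
ft_force: [-0.6, 1.0, 0.4]
grip_width: 0.76
grasp_force: 0.0
```

```bash
python3 rel.py 0 -5 14;python3 - <<'E'
from h import *
c=camera("wrist"); cv2.imwrite("pics/w3.png",c["img"][:,:,::-1])
E
```

```text
t 8.5833 p [ 0.555  -0.0543  0.0993] tray mm [ 2.  -0.  99.3] F [-0.55  0.95  0.36] w 0.76
turn [0.0005 0.0001 0.0004] shift [ 0.002  -0.005   0.0853]
```

View pics/w3.png

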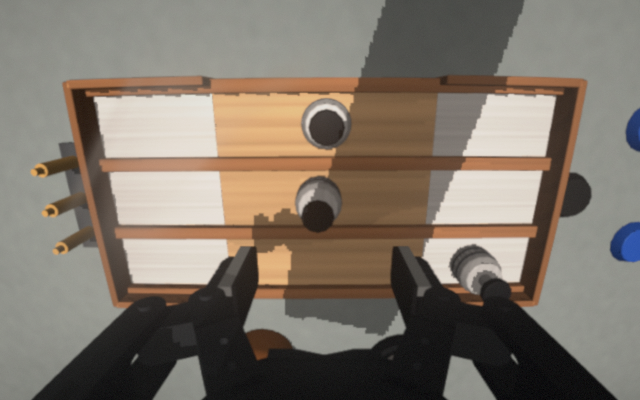

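Lane 3's plunger is in the bin at (480,270) and lane 2's is at (318,205). I'll straddle lane 2 and slide it.

>>> jog_arm:
  plan:
    - [[0, 0, 0], [0.001, -0.005, 0], 0.065]
    - [[0, 0, 0], [0.001, -0.005, 0.025], 0.065]
    - [[0, 0, 0], [0.001, -0.005, 0.05], 0.065]
    - [[0, 0, 0], [0.001, -0.005, 0.07], 0.065]
    - [[0, 0, 0], [0.001, -0.005, 0.08], 0.065]
    - [[0, 0, 0], [0.001, -0.005, 0.085], 0.042]
    - [[0, 0, 0], [0.001, -0.005, 0.085], 0.042]
    - [[0, 0, 0], [0.001, -0.005, 0.085], 0.042]

```text
clock: 9.3
position: [0.5549, -0.0598, 0.0151]
ee_rot: [-0.039, 0.999, -0.0, 0.0]
ft_force: [0.2, -0.4, 0.1]
grip_width: 0.496
grasp_force: 0.0
```

```bash
python3 rel.py 0 128 14
```

```text
t 9.3 p [ 0.5549 -0.0598  0.0151] tray mm [ 1.5 -5.5 15.1] F [ 0.24 -0.36  0.1 ] w 0.496
turn [-0.0001  0.0009  0.0008] shift [0.0014 0.1335 0.0011]
```

>>> jog_arm:
  plan:
    - [[0, 0, 0], [0.001, 0.008, 0], 0.042]
    - [[0, 0, 0], [0.001, 0.02, 0], 0.042]
    - [[0, 0, 0], [0.001, 0.034, 0], 0.042]
    - [[0, 0, 0], [0.001, 0.048, 0], 0.042]
    - [[0, 0, 0], [0.001, 0.062, 0], 0.042]
    - [[0, 0, 0], [0.001, 0.076, 0], 0.042]
    - [[0, 0, 0], [0.001, 0.09, 0], 0.042]
    - [[0, 0, 0], [0.001, 0.104, 0], 0.042]

```text
clock: 9.97
position: [0.5456, 0.0456, 0.0153]
ee_rot: [-0.039, 0.999, 0.0, 0.001]
ft_force: [0.3, -1.4, 0.4]
grip_width: 0.492
grasp_force: 0.9
```

>>> jog_arm:
  plan:
    - [[0, 0, 0], [0, 0.01, 0], 0.042]
    - [[0, 0, 0], [0, 0.018, 0], 0.042]
    - [[0, 0, 0], [0, 0.025, 0], 0.042]
    - [[0, 0, 0], [0, 0.029, 0], 0.042]
    - [[0, 0, 0], [0, 0.03, 0], 0.042]
    - [[0, 0, 0], [0, 0.03, 0], 0.042]
    - [[0, 0, 0], [0, 0.026, 0], 0.042]
    - [[0, 0, 0], [0, 0.026, 0], 0.042]

```text
clock: 10.63
position: [0.5433, 0.0684, 0.0143]
ee_rot: [-0.038, 0.999, -0.0, -0.0]
ft_force: [0.5, -0.0, 0.5]
grip_width: 0.489
grasp_force: 0.0
```

```bash
python3 rel.py -56 0 98
```

```text
t 10.6333 p [0.5433 0.0684 0.0143] tray mm [ -0.3 123.2  14.3] F [ 0.47 -0.01  0.5 ] w 0.489
turn [-0.0003 -0.0002 -0.0008] shift [ 0.0556 -0.1233 -0.0837]
```

>>> jog_arm:
  plan:
    - [[0, 0, 0], [0, 0, -0.02], 0.042]
    - [[0, 0, 0], [0, 0, -0.05], 0.042]
    - [[0, 0, 0], [0, 0, -0.085], 0.05]
    - [[0, 0, 0], [0.02, -0.03, -0.085], 0.065]
    - [[0, 0, 0], [0.04, -0.065, -0.085], 0.065]
    - [[0, 0, 0], [0.055, -0.1, -0.085], 0.065]
    - [[0, 0, 0], [0.056, -0.122, -0.085], 0.065]
    - [[0, 0, 0], [0.056, -0.122, -0.085], 0.065]

```text
clock: 11.3
position: [0.4959, -0.062, 0.0997]
ee_rot: [-0.035, 0.999, -0.0, 0.0]
ft_force: [0.2, -0.6, 0.7]
grip_width: 0.758
grasp_force: 0.0
```

>>> jog_arm:
  plan:
    - [[0, 0, 0], [0, 0, 0], 0.065]
    - [[0, 0, 0], [0, 0, 0], 0.065]
    - [[0, 0, 0], [0, 0, 0], 0.065]

```text
clock: 11.55
position: [0.497, -0.0552, 0.0992]
ee_rot: [-0.039, 0.999, 0.0, -0.0]
ft_force: [0.4, 0.2, -0.6]
grip_width: 0.763
grasp_force: 0.0
```

```bash
python3 rel.py -56 1 14;python3 - <<'E'
from h import *
c=camera("wrist"); cv2.imwrite("pics/w4.png",c["img"][:,:,::-1])
E
```

```text
t 11.55 p [ 0.497  -0.0552  0.0992] tray mm [-55.9   3.5  99.2] F [ 0.43  0.18 -0.62] w 0.763
turn [ 0.0003 -0.0002  0.0018] shift [ 0.0001 -0.0025  0.0852]
```

View pics/w4.png

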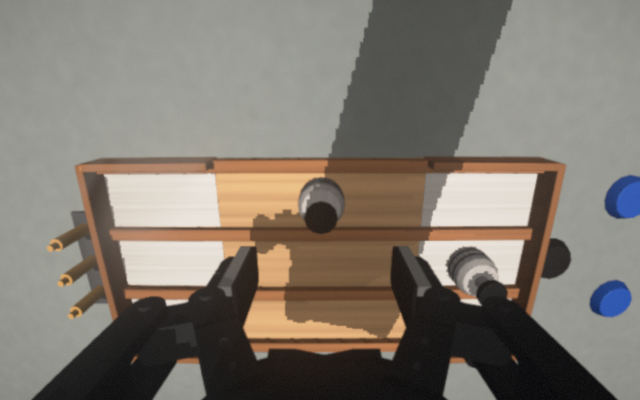

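Lane 2's plunger is in the pad-side bin at (475,270) and lane 1's is at (321,205), centred. I'll straddle lane 1 and slide it toward the standoffs (-y).

>>> jog_arm:
  plan:
    - [[0, 0, 0], [0, -0.002, 0], 0.065]
    - [[0, 0, 0], [0, -0.002, 0.025], 0.065]
    - [[0, 0, 0], [0, -0.002, 0.05], 0.065]
    - [[0, 0, 0], [0, -0.002, 0.07], 0.065]
    - [[0, 0, 0], [0, -0.002, 0.08], 0.065]
    - [[0, 0, 0], [0, -0.002, 0.085], 0.042]
    - [[0, 0, 0], [0, -0.002, 0.085], 0.042]
    - [[0, 0, 0], [0, -0.002, 0.085], 0.042]

```text
clock: 12.27
position: [0.4976, -0.0583, 0.015]
ee_rot: [-0.039, 0.999, -0.0, 0.0]
ft_force: [0.2, -0.3, -0.7]
grip_width: 0.489
grasp_force: 0.0
```

```bash
python3 rel.py -56 -128 14
```

```text
t 12.2667 p [ 0.4976 -0.0583  0.015 ] tray mm [-55.6   0.4  15. ] F [ 0.2  -0.31 -0.7 ] w 0.489
turn [-0.0001  0.0007  0.0005] shift [ 0.0005 -0.1284  0.001 ]
```

>>> jog_arm:
  plan:
    - [[0, 0, 0], [0, -0.008, 0], 0.042]
    - [[0, 0, 0], [0, -0.02, 0], 0.042]
    - [[0, 0, 0], [0, -0.034, 0], 0.042]
    - [[0, 0, 0], [0, -0.048, 0], 0.042]
    - [[0, 0, 0], [0, -0.062, 0], 0.042]
    - [[0, 0, 0], [0, -0.076, 0], 0.042]
    - [[0, 0, 0], [0, -0.09, 0], 0.042]
    - [[0, 0, 0], [0, -0.102, 0], 0.042]

```text
clock: 12.93
position: [0.5055, -0.1615, 0.0154]
ee_rot: [-0.038, 0.999, -0.0, 0.001]
ft_force: [0.7, 0.6, -0.0]
grip_width: 0.491
grasp_force: 0.4
```

>>> jog_arm:
  plan:
    - [[0, 0, 0], [0, -0.01, 0], 0.042]
    - [[0, 0, 0], [0, -0.018, 0], 0.042]
    - [[0, 0, 0], [0, -0.023, 0], 0.042]
    - [[0, 0, 0], [0, -0.026, 0], 0.042]
    - [[0, 0, 0], [0, -0.027, 0], 0.042]
    - [[0, 0, 0], [0, -0.027, 0], 0.042]
    - [[0, 0, 0], [0, -0.023, 0], 0.042]
    - [[0, 0, 0], [0, -0.023, 0], 0.042]

```text
clock: 13.6
position: [0.5067, -0.1817, 0.0141]
ee_rot: [-0.039, 0.999, 0.0, -0.0]
ft_force: [0.1, 0.1, 0.1]
grip_width: 0.493
grasp_force: 0.0
```

```bash
python3 rel.py -56 -124 14
```

```text
t 13.6 p [ 0.5067 -0.1817  0.0141] tray mm [ -56.  -123.4   14.1] F [0.1  0.13 0.09] w 0.493
turn [ 0.0005 -0.0003  0.0014] shift [ 0.     -0.0006  0.0001]
```

>>> jog_arm:
  plan:
    - [[0, 0, 0], [0, 0, -0.02], 0.042]
    - [[0, 0, 0], [0, 0, -0.05], 0.042]
    - [[0, 0, 0], [0, 0, -0.09], 0.042]
    - [[0, 0, 0], [0, 0, -0.13], 0.042]
    - [[0, 0, 0], [0.02, -0.04, -0.16], 0.042]
    - [[0, 0, 0], [0.03, -0.08, -0.18], 0.042]
    - [[0, 0, 0], [0.03, -0.12, -0.18], 0.042]
    - [[0, 0, 0], [0.03, -0.16, -0.18], 0.042]

```text
clock: 14.27
position: [0.489, -0.3351, 0.1965]
ee_rot: [-0.04, 0.999, -0.0, 0.002]
ft_force: [1.2, -0.3, 0.5]
grip_width: 0.495
grasp_force: 0.0
```

>>> jog_arm:
  plan:
    - [[0, 0, 0], [0, -0.04, 0], 0.042]
    - [[0, 0, 0], [0, -0.06, 0], 0.042]
    - [[0, 0, 0], [0, -0.06, 0], 0.042]
    - [[0, 0, 0], [0, -0.06, 0], 0.042]

```text
clock: 14.6
position: [0.4925, -0.3945, 0.1934]
ee_rot: [-0.038, 0.999, -0.0, -0.001]
ft_force: [0.7, 0.3, 0.5]
grip_width: 0.492
grasp_force: 0.0
```

```bash
python3 - <<'E'
from h import *
c=camera("top"); s=camera("scene")
a=cv2.resize(c["img"][140:325,245:490],(735,555)); cv2.imwrite("pics/t9.png",a[:,:,::-1])
cv2.imwrite("pics/s9.png",cv2.resize(s["img"][80:260,200:440],None,fx=3,fy=3)[:,:,::-1])
C=np.array([.553,-.0544]);an=np.deg2rad(4.4);ux=np.array([np.cos(an),np.sin(an)]);uy=np.array([-ux[1],ux[0]])
for n,q in (("top",c),("scene",s)):
    m=(q["img"].max(2)<42).astype(np.uint8); k,l,st,ce=cv2.connectedComponentsWithStats(m)
    for i in range(1,k):
        P=onz(q,ce[i],.051)[:2]-C
        t=1e3*np.array([P@ux,P@uy])
        if 15<st[i,4]<150 and abs(t[0])<85 and abs(t[1])<170: print(n,ce[i].round(1),st[i,4],t.round(1))
E
```

```text
top [299.4 230.9] 54 [ 59.8 124.4]
top [300.6 261.8] 34 [  4.5 126.5]
top [461.9 281.4] 44 [ -54.4 -161.2]
top [441.7 283.4] 72 [ -54.9 -123.9]
```

View pics/t9.png

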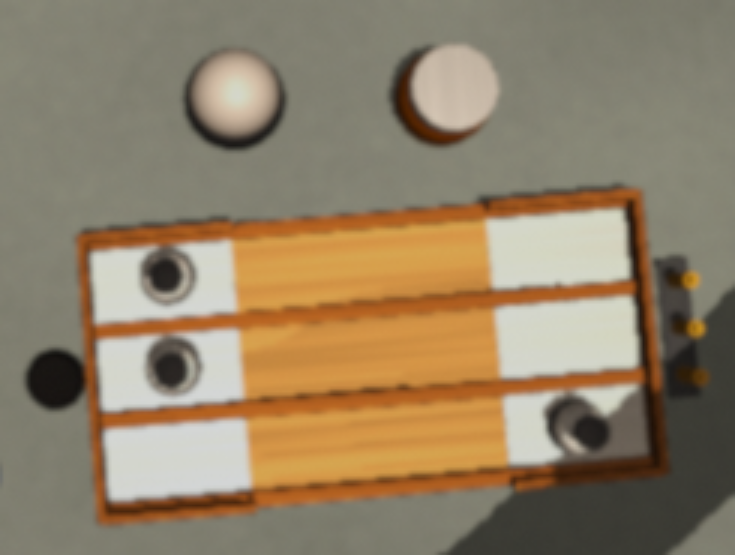

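View pics/s9.png

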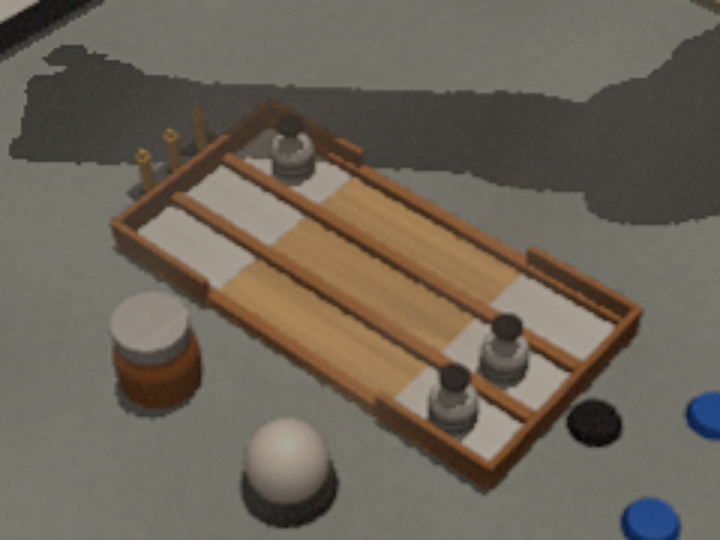

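Both views show the plungers upright and wholly inside the bins, with |y| about 124 mm against the required 99–155 mm. In the crop, the two weak ones are at (165,275) and (172,368) by the pad, and the stiff one is at (580,425) by the standoffs. The jar and trackball are where they were.

```bash
python3 -c "from workcell import *; print(hand_in())"
```

```text
the job is handed in; nothing more can be done
None
```

I pressed all three plungers, then slid the stiff one (lane 1) into the standoffs bin and the two weak ones (lanes 2 and 3) into the foot-pad bin; all stood upright, the jar and trackball were undisturbed, and I handed the job in at about 15 s.

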